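# Change over the sharpening stones for the final polish

## Task

Set the sharpening place up for the final polish: the three stones each lie one place off. Put the big coarse stone and the medium stone into their own fitted wooden boxes, each right down on the box floor so that its lid would close, and lay the slim fine stone lengthwise in the middle of the stone holder, flat on the rubber strips; then slide the holder's jaw up until the fine stone is held snugly, without play, between the jaw and the fixed stop. The rubber mat is free for putting a stone down on the way; leave the two chisels where they lie.

Things in the scene. Friction and masses are not known exactly. Their poses are not given: they have to be found in the camera images.
- stone_coarse: the largest sharpening stone, a plain rough grey block 150 x 60 x 30 mm (x, y, z), about 0.6 kg. Origin at the centre of its underside, x along its length, z up. At the start it lies in the holder, lengthwise on the rubber strips. It belongs in box_coarse
- stone_medium: the middle-sized sharpening stone, a plain brownish block 135 x 48 x 24 mm (x, y, z), about 0.36 kg. Origin at the centre of its underside, x along its length, z up. At the start it lies loosely in box_coarse, which is too large for it. It belongs in box_medium
- stone_fine: the smallest and slimmest sharpening stone, 115 x 38 x 20 mm (x, y, z), about 0.2 kg: a pale smooth stone 13 mm thick glued on a wooden base 7 mm thick. Origin at the centre of its underside, x along its length, z up. At the start it lies loosely in box_medium, which is too large for it. It belongs in the holder
- box_coarse: the larger open wooden stone box (no lid on it), fixed; 180 x 90 mm outside, rim 16 mm above the bench, with one pocket 160 x 70 mm, 10 mm deep (5 mm play all round the coarse stone). Origin at the centre of its underside, x along its length; the pocket floor is at z = 6 mm
- box_medium: the smaller open wooden stone box (no lid on it), fixed; 165 x 78 mm outside, rim 16 mm above the bench, with one pocket 145 x 58 mm, 10 mm deep (5 mm play all round the medium stone). Origin at the centre of its underside, x along its length; the pocket floor is at z = 6 mm
- holder: adjustable stone holder, fixed: dark steel base 240 x 74 mm with two rubber strips (y = 8 to 24 and -24 to -8 mm, top at z = 18 mm) on which a stone lies lengthwise, an aluminium stop at the far end (face at x = +100 mm, top at z = 30 mm) and a sliding jaw at the near end. Origin on the underside near the middle, x along its length from jaw to stop, z up
- jaw (a joint): slide of the jaw (m) along the holder's x: 0 open, grows to the stop, at most 0.075; stays where left (friction 3 N). Its face is at x = -68 mm + value, block 24 mm long, 72 wide, top z = 31 mm. On it an upright black knob to pinch, 18 mm diameter, at x = -82 mm + value, y = 0, z = 35 to 54 mm (holder's frame). With the fine stone at the stop the jaw meets it at 0.053
- mat: thin black rubber mat lying fixed on the bench, 185 x 84 x 3 mm, empty at the start: a free spot to put a stone down. Origin at the centre of its underside, x along its length; its top is at z = 3 mm
- wide_chisel: the larger chisel, 314 mm long, lying across the bench between the robot and the stones; to be left alone. Origin near its middle, at the bench
- narrow_chisel: the smaller chisel, 235 mm long, lying across the bench between the robot and the stones; to be left alone. Origin near its middle, at the bench

How it is judged (in metres and radians):
At the end, for the whole second after the job is handed in: Coarse and medium stone level in their own boxes, underside within 3 mm of the pocket floor; fine stone level on the strips, within 10 mm of the centre line and 0.12 rad, with at most 4 mm play between stop and jaw; all released and at rest; chisels within 30 mm of where they lay (z of stone_coarse in the frame of box_coarse between 0.003 and 0.009 m and horizontal distance between stone_coarse and box_coarse below 0.012 m and angle between the x axis of stone_coarse and the x axis of box_coarse, either way round below 0.2 rad and angle between each of stone_coarse, stone_medium, stone_fine's own z axis and vertical below 0.05 rad and z of stone_medium in the frame of box_medium between 0.003 and 0.009 m and horizontal distance between stone_medium and box_medium below 0.012 m and angle between the x axis of stone_medium and the x axis of box_medium, either way round below 0.2 rad and z of stone_fine in the frame of holder between 0.015 and 0.021 m and x of stone_fine in the frame of holder between 0.037 and 0.046 m and y of stone_fine in the frame of holder between -0.01 and 0.01 m and angle between the x axis of stone_fine and the x axis of holder, either way round below 0.12 rad and value of joint jaw above 0.049 m and linear speed of each of stone_coarse, stone_medium, stone_fine below 0.02 m/s and distance of each of wide_chisel, narrow_chisel from where it was at the start of the episode below 0.03 m); the robot touches nothing.
It fails at once if a chisel is pushed out of its place (more than 30 mm) (distance of any of wide_chisel, narrow_chisel from where it was at the start of the episode above 0.03 m).
It also fails if it takes over 106 s, if anything falls off the work surface, if the arm or the gripper's body presses on something with over 40 N, if the wrist force passes 120 N, or if a joint passes its speed limit or range.

## Robot

A 6-joint arm with a two-finger parallel gripper is mounted at the origin on a cart in front of the work surface, level with it; the furniture and walls round the work are solid. World frame = base frame: x ahead of the robot, y to its left, z up, the work surface at z = 0. Lengths are in mm, angles in rad, forces in N, time in s.
With the tool pointing down it reaches from about 350 to 975 mm from the base axis. Payload 7.1 kg.
Tool frame: the origin (TCP) lies midway between the tips of the shut fingers; the grasp point (between the pads) lies 19 mm behind it; z points along the fingers, y is the line along which they close (so a half turn about z gives the same grasp; the last joint's range is limited). The gripper opens to 88 mm and grips with 3 to 60 N. Pads are 20 mm wide; open, the fingers measure 115 mm over their backs; the gripper's body (75 mm by 178 mm) begins 61 mm behind the grasp point.
Start: joints at [1.223, 0.423, 1.63, -0, 1.089, -0.019], TCP at [201.785, 591.513, 222.675] pointing down, gripper open.
Joint ranges: [-3, 3], [-0.9, 2.11], [0.09, 2.58], [-1.31, 4.45], [0.11, 2.69], [-2.54, 2.54]. Speed limits (rad/s): [2.39, 2.39, 3.01, 3.14, 3.14, 3.14].

## Interface

Orientations are given as [roll, pitch, yaw] about the fixed x, y, z axes, in that order (R = Rz(yaw) Ry(pitch) Rx(roll)).
In Python, from bench import env gives the robot as it stands. Calls block until the motion is done:
- env.reach(position, orientation): joint-space move of the TCP to a pose.
- env.move_straight(position, attitude=None, v=150, contact_N=None): straight line of the TCP; attitude=None keeps the orientation; v is the mean speed in mm/s. With contact_N (N) it stops when the force on the tool has changed by that much, and returns True; else False.
- env.goto_joints(angles): joint-space move.
- env.gripper_to(opening, strength=None): finger opening in mm; strength is the grip in N (None keeps the last); returns when the fingers have stopped.
- env.pause(seconds).
- env.ik(position, orientation): joint angles nearest the present ones, or None.
- env.capture(name): name is "scene" or "top" or "wrist"; returns (picture, depth): 400x640x3 uint8, red, green, blue; 400x640 float32, mm along the optical axis (not along the pixel's ray), 0 where there is no reading.
- env.camera_info(name): a dict with "K" (3x3 intrinsics, pixels), "origin" and "orientation" of the camera in the world. Camera axes: x right, y down, z forward; pixel columns grow to the right and rows downward; lengths in mm; the calibration is good to about 2 mm. A picture is of the moment at which its call begins: read the wrist's pose just before it. camera_info takes no time and is no camera call; for the wrist camera it gives the pose at the moment of the call.
A pose or a line that the arm cannot do raises env.Unreachable and nothing moves.
- env.sign_off(): hands the job in; it is judged then, once.
Readings, each from a call of its own:
- env.get_time_s(): time.
- env.get_joints(): joint angles.
- env.get_qd(): joint speeds.
- env.get_tau(): joint torques, N m.
- env.get_eef_pos(): TCP position.
- env.get_orientation(): TCP orientation.
- env.get_force(): force on the tool from outside, world axes, zero at the start.
- env.get_moment(): the same for the moment, N m.
- env.get_finger_gap(): finger opening in mm.
- env.get_finger_force(): force on a finger pad.
Only numpy, scipy, OpenCV 4.12 (cv2) and the standard library are available. Lean on these libraries where they do the work, as an engineer would, in place of code of your own. Each camera call takes 0.05 s, during which the arm holds its last target. There are 200 camera calls.

## Working session

There is one attempt and no reset: what is moved stays moved. The work goes in short steps, each a Python script; the robot and the scene stay as the last script left them, time stands still between calls to the robot, and variables do not carry over. Pictures are saved under pics/ and viewed, at most 14 in all, crops included, and the job is handed in when it is done.

```bash
ls; mkdir -p pics; python3 - <<'E'
from bench import env
import cv2,numpy as np
for n in("top","scene"):
    p,d=env.capture(n); cv2.imwrite(f"pics/{n}0.png",p[:,:,::-1]); np.savez(f"pics/{n}0.npz",p=p,d=d)
    i=env.camera_info(n); print(n,i, (d>0).mean())
print(env.get_time_s(),env.get_orientation())
E
```

```text
pics
top {'K': array([[431.55079583,   0.        , 312.83572235],
       [  0.        , 431.55079583, 196.68820382],
       [  0.        ,   0.        ,   1.        ]]), 'origin': array([323.75090184,  30.91178279, 875.35375959]), 'orientation': array([-2.96835984, -0.01647351, -1.57325665])} 0.99595703125
scene {'K': array([[380.78549165,   0.        , 312.94501359],
       [  0.        , 380.78549165, 199.26495296],
       [  0.        ,   0.        ,   1.        ]]), 'origin': array([ 155.06481751, -652.98399249,  447.56168954]), 'orientation': array([-2.07363486,  0.01518713, -0.44938446])} 0.92609765625
0.1 [-3.14025036e+00  5.56487374e-07  2.81281934e+00]
```

View pics/top0.png

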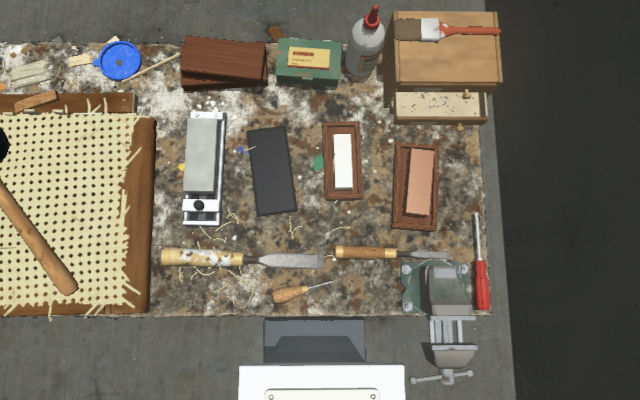

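View pics/scene0.png

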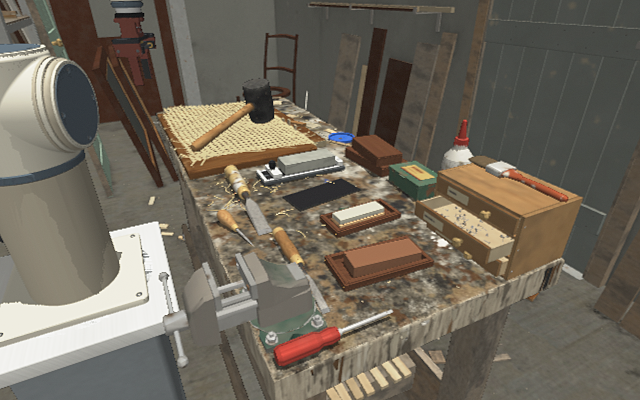

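The top view shows the holder at (205,168) with the coarse stone in it and its knob at (199,205). The mat is at (272,170), box_medium with the fine stone at (343,160), and box_coarse with the medium stone at (416,187). The chisels are at rows 245–270. Next I'll take closer wrist views.

```bash
cat > h.py <<'E'
from bench import env
import numpy as np,cv2
from scipy.spatial.transform import Rotation as Ro
def cast(info,uv,z):
    uv=np.atleast_2d(np.asarray(uv,float)); K=info["K"]
    r=np.c_[(uv[:,0]-K[0,2])/K[0,0],(uv[:,1]-K[1,2])/K[1,1],np.ones(len(uv))]@Ro.from_euler('xyz',info["orientation"]).as_matrix().T
    o=np.asarray(info["origin"]); return o+r*((z-o[2])/r[:,2])[:,None]
def rect(pts):
    "centre, long-axis angle (-pi/2,pi/2], length, width of a point set on a plane"
    (c,s,a)=cv2.minAreaRect(pts[:,:2].astype(np.float32))
    a=np.deg2rad(a)
    if s[0]<s[1]: s=s[::-1]; a+=np.pi/2
    return np.array(c),(a+np.pi/2)%np.pi-np.pi/2,s
def shot(name,tag):
    i=env.camera_info(name); p,d=env.capture(name)
    cv2.imwrite(f"pics/{tag}.png",p[:,:,::-1]); np.savez(f"pics/{tag}.npz",p=p,d=d,**i); return i,p,d
DOWN=lambda yaw:[np.pi,0,yaw]
E
python3 - <<'E'
from h import *
i=env.camera_info("top")
c={n:cast(i,uv,z)[0] for n,uv,z in[("coarse",(201,155),48),("mat",(272,170),3),("fine",(343,161),26),("med",(420,181),30),("knob",(199,205),54),("boxc",(416,187),16)]}
for n in c: print(n,c[n].round())
for n in("coarse","fine","med"):
    x,y=c[n][:2]
    for yaw in(0,np.pi):
        print(n,yaw,env.ik([x-50,y,330],DOWN(yaw)) is not None,env.ik([x,y,20],DOWN(yaw)))
x,y=c["fine"][:2]
env.reach([x-60,y,330],DOWN(0)); 
wi,p,d=shot("wrist","w_fine"); print(wi,env.get_eef_pos(),env.get_time_s())
E
```

```text
coarse [552. 237.  48.]
mat [532. 101.   3.]
fine [546. -45.  26.]
med [ 504. -199.   30.]
knob [451. 235.  54.]
boxc [ 494. -194.   16.]
coarse 0 True [ 3.86165209e-01  6.73264438e-01  1.77701705e+00 -4.44089210e-16
  6.91311165e-01  1.95696154e+00]
coarse 3.141592653589793 True [ 0.38616521  0.67326444  1.77701705  0.          0.69131117 -1.18463112]
fine 0 True [-1.03734161e-01  6.24078475e-01  1.89766449e+00 -4.44089210e-16
  6.19849690e-01  1.46706217e+00]
fine 3.141592653589793 True [-0.10373416  0.62407848  1.89766449  0.          0.61984969 -1.67453049]
med 0 True [-3.97999833e-01  6.18587172e-01  1.91145936e+00 -4.44089210e-16
  6.11546118e-01  1.17279649e+00]
med 3.141592653589793 True [-0.39799983  0.61858717  1.91145936  0.          0.61154612 -1.96879616]
{'K': array([[324.52284904,   0.        , 322.89359114],
       [  0.        , 324.52284904, 198.4183461 ],
       [  0.        ,   0.        ,   1.        ]]), 'origin': array([554.8098083 , -44.22320169, 492.57789021]), 'orientation': array([ 2.88985630e+00, -7.82002018e-04, -1.56915275e+00])} [486.04734468 -44.27670739 329.85602044] 2.65
```

View pics/w_fine.png

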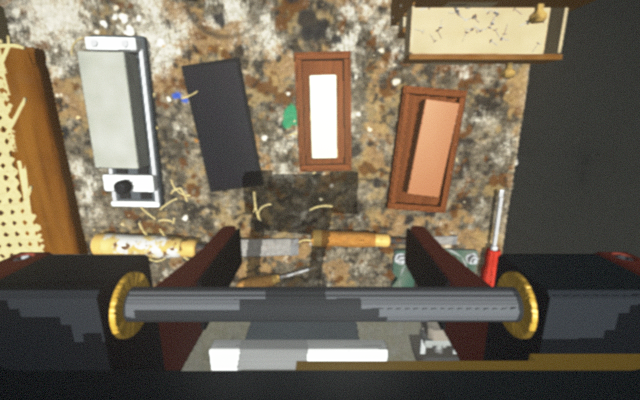

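The wrist view shows the whole layout: holder (120,120), mat (222,123), fine stone in box_medium (323,112) and medium stone in box_coarse (432,148). I'll take one closer shot over each of the four.

```bash
python3 - <<'E'
from h import *
ims=[]
for n,x,y in[("bc",497,-196),("bm",546,-45),("mt",532,101),("ho",535,236)]:
    env.reach([x-69,y,180],DOWN(0)); env.pause(.3)
    i,p,d=shot("wrist","v_"+n); ims.append(p[:250,120:520,::-1])
print(env.get_time_s())
m=np.vstack([np.hstack(ims[:2]),np.hstack(ims[2:])]); cv2.imwrite("pics/m1.png",m)
E
```

```text
6.8583
```

View pics/m1.png

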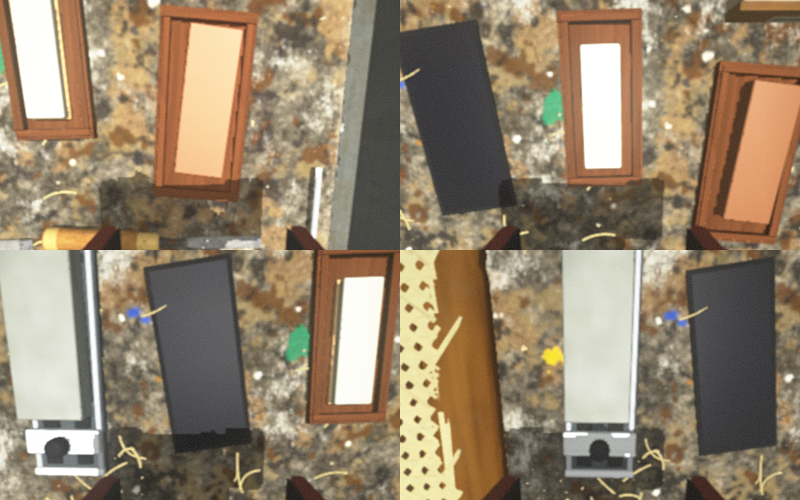

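```bash
cat > seg.py <<'E'
from h import *
def load(tag):
    f=np.load(f"pics/{tag}.npz"); return {k:f[k] for k in("K","origin","orientation")},f["p"],f["d"]
def world(i,d):
    v,u=np.mgrid[:400,:640]; K=i["K"]
    c=np.stack([(u-K[0,2])/K[0,0]*d,(v-K[1,2])/K[1,1]*d,d],-1)
    return c@Ro.from_euler('xyz',i["orientation"]).as_matrix().T+i["origin"]
def blob(mask,seed=None,rows=400):
    m=mask.astype(np.uint8); m[rows:]=0
    m=cv2.morphologyEx(m,cv2.MORPH_OPEN,np.ones((3,3)))
    n,l,s,c=cv2.connectedComponentsWithStats(m)
    k=l[seed[1],seed[0]] if seed is not None else 0
    if k==0: k=1+np.argmax(s[1:,4])
    co=cv2.findContours((l==k).astype(np.uint8),cv2.RETR_EXTERNAL,cv2.CHAIN_APPROX_NONE)[0]
    return max(co,key=len)[:,0]
def report(n,i,px,z):
    c,a,s=rect(cast(i,px,z)); print(n,c.round(1),round(a,3),np.round(s,1)); return c,a,s
E
python3 - <<'E'
from seg import *
for tag,zs,seed in(("v_bc",30,(330,100)),("v_bm",26,(320,105))):
    i,p,d=load(tag); W=world(i,d)[...,2]
    print(tag,W[seed[1],seed[0]].round(1),"bench",np.median(W[50:170,270-60:270-40]).round(1))
    hsv=cv2.cvtColor(p,cv2.COLOR_RGB2HSV)
    print("hsv stone",hsv[seed[1],seed[0]],"rim",hsv[100,285:300:3].tolist())
    report("box d",i,blob((W>8),seed,205),16)
    report("stone d",i,blob((W>zs-5),seed,205),zs)
i,p,d=load("v_mt"); g=p.max(-1); report("mat",i,blob((g<95),(320,80),205),3)
i,p,d=load("v_ho"); W=world(i,d)[...,2]; print("ho",W[80,320].round(1))
px=blob(W>42,(320,80),400); report("stone",i,px,48)
for z in(4,24): report("hold>%d"%z,i,blob((W>z),(320,80),228),z)
px=blob((W>38)&(np.arange(400)[:,None]>178)&(np.arange(400)[:,None]<218)&(abs(np.arange(640)-320)<40)); report("knob",i,px,54)
i,p,d=load("w_fine"); W=world(i,d)[...,2]
report("w coarse",i,blob(W>42,(110,110),200),48)
report("w hold",i,blob((W>8)&(np.arange(640)<165)&(np.arange(640)>72),(110,110),215),15)
i,p,d=load("v_mt");W=world(i,d)[...,2]
E
```

```text
v_bc 30.9 bench 0.5
hsv stone [ 18  83 253] rim [[11, 157, 164], [11, 149, 164], [10, 152, 174], [12, 157, 167], [10, 149, 183]]
box d [ 507.8 -199.1] -0.127 [140.4  50. ]
stone d [ 507.3 -198.9] -0.126 [134.3  47.8]
v_bm 26.1 bench 1.2
hsv stone [  0   0 255] rim [[12, 123, 151], [12, 125, 170], [12, 111, 147], [11, 110, 169], [13, 119, 169]]
box d [551.6 -44.5] 0.022 [116.1  37.6]
stone d [551.4 -44.5] 0.023 [112.5  35.8]
mat [537.3 120.2] -0.002 [197.6 173.6]
ho 47.6
stone [554.6 239.9] -0.015 [142.1  59.7]
hold>4 [527.2 237.9] -0.014 [224.   77.6]
hold>24 [556.2 240.3] -0.015 [153.7  64.6]
knob [458.6 238.3] -0.001 [20.  18.5]
w coarse [558.1 237.8] -0.016 [149.5  62.7]
w hold [539.1 244.5] -0.015 [239.4  96.5]
```

```bash
python3 - <<'E'
from seg import *
C=np.arange(640)
for tag,cx in(("v_bc",330),("v_bm",320)):
    i,p,d=load(tag); W=world(i,d); 
    m=(W[...,2]>9)&(W[...,2]<21)&(abs(C-cx)<75); m[215:]=0
    px=blob(m,None,215); q=W[px[:,1],px[:,0]]
    report(tag,i,px,16); 
    hsv=cv2.cvtColor(p,cv2.COLOR_RGB2HSV); m=(hsv[...,0]<16)&(hsv[...,1]>100)&(abs(C-cx)<62)
    report(tag+" col",i,blob(m,None,215),16)
i,p,d=load("v_mt"); g=p.max(-1)
report("mat",i,blob((g<100)&(abs(C-320)<60),(320,80),178),3)
i,p,d=load("w_fine"); report("mat w",i,blob((p.max(-1)<100)&(C<262)&(C>180),(220,110),200),3)
W=world(i,d)[...,2]; 
# stop: heights along the holder axis
a=-0.015; o=np.array([540.6,237.1])
for tag in("w_fine","v_ho"):
    i,p,d=load(tag);W=world(i,d)
    l=(W[...,:2]-o)@np.array([[np.cos(a),-np.sin(a)],[np.sin(a),np.cos(a)]])
    print(tag,[(x,float(np.median(W[...,2][(abs(l[...,0]-x)<2)&(abs(l[...,1])<15)&(W[...,2]<60)]).round(1))) for x in range(-124,130,5) if ((abs(l[...,0]-x)<2)&(abs(l[...,1])<15)).any()])
    print([(y,float(np.median(W[...,2][(abs(l[...,1]-y)<2)&(abs(l[...,0]-107)<6)]).round(1))) for y in range(-50,51,5)if ((abs(l[...,1]-y)<2)&(abs(l[...,0]-107)<6)).any()])
E
```

```text
v_bc [ 502.4 -194.4] -0.077 [178.8  89.4]
v_bc col [ 506.6 -204.6] -0.078 [191.  108.7]
v_bm [556.6 -44.9] 0.03 [163.8  77.2]
v_bm col [556.9 -43.1] 0.035 [163.9  82. ]
mat [547.  103.5] 0.131 [170.1  85.8]
mat w [526.   99.6] 0.136 [207.5  85.7]
w_fine [(-124, 3.5), (-119, 21.4), (-114, 21.0), (-109, 14.8), (-104, 15.8), (-99, 15.3), (-94, 30.6), (-89, 46.6), (-84, 51.9), (-79, 44.9), (-74, 32.0), (-69, 19.3), (-64, 16.1), (-59, 47.1), (-54, 48.3), (-49, 48.6), (-44, 48.5), (-39, 48.2), (-34, 48.6), (-29, 48.4), (-24, 48.4), (-19, 48.5), (-14, 48.4), (-9, 48.4), (-4, 48.3), (1, 48.6), (6, 48.4), (11, 48.2), (16, 48.2), (21, 48.3), (26, 48.4), (31, 48.5), (36, 48.4), (41, 48.3), (46, 48.6), (51, 48.4), (56, 48.1), (61, 48.4), (66, 48.4), (71, 48.3), (76, 48.0), (81, 48.2), (86, 48.6), (91, 48.1), (96, 27.7), (101, 30.6), (106, 30.3), (111, 30.0), (116, 13.9), (121, 0.4), (126, 0.4)]
[(-50, 0.4), (-45, 0.6), (-40, 0.6), (-35, 14.7), (-30, 30.3), (-25, 30.8), (-20, 32.6), (-15, 29.9), (-10, 30.3), (-5, 30.4), (0, 30.3), (5, 30.3), (10, 30.4), (15, 30.7), (20, 32.1), (25, 31.0), (30, 30.1), (50, 0.7)]
v_ho [(-119, 21.3), (-114, 21.4), (-109, 14.7), (-104, 18.0), (-99, 18.8), (-94, 31.4), (-89, 53.3), (-84, 53.8), (-79, 49.8), (-74, 32.0), (-69, 19.3), (-64, 17.6), (-54, 48.6), (-49, 48.6), (-44, 48.7), (-39, 48.5), (-34, 48.6), (-29, 48.8), (-24, 48.7), (-19, 48.6), (-14, 48.8), (-9, 48.7), (-4, 48.7), (1, 48.7), (6, 48.6), (11, 48.6), (16, 48.7), (21, 48.7), (26, 48.7), (31, 48.6), (36, 48.6), (41, 48.7), (46, 48.7), (51, 48.7), (56, 48.6), (61, 48.6), (66, 48.8), (71, 48.8), (76, 48.7), (81, 48.7), (86, 48.6)]
[]
```

```bash
cat >> h.py <<'E'
def pick(x,y,z,yaw,op=88,N=45,up=120):
    env.gripper_to(op)
    env.reach([x,y,up],DOWN(yaw))
    hit=env.move_straight([x,y,z],v=80,contact_N=12)
    env.gripper_to(0,strength=N); env.pause(.2)
    print("pick hit",hit,"gap",env.get_finger_gap(),"pad",env.get_finger_force(),"tcp",env.get_eef_pos().round(1))
    env.move_straight([x,y,up],v=120)
def place(x,y,z,yaw,op,up=120):
    env.reach([x,y,up],DOWN(yaw))
    env.move_straight([x,y,z+10],v=120); f0=env.get_force()
    hit=env.move_straight([x,y,z-2.5],v=15,contact_N=5)
    t=env.get_eef_pos(); print("place hit",hit,t.round(1),"dF",(env.get_force()-f0).round(1),"gap",env.get_finger_gap())
    env.gripper_to(op); env.pause(.1)
    env.move_straight([x,y,up],v=150)
E
python3 - <<'E'
from h import *
pick(556.6,239,26,-.015)
place(540,102.6,11,.13,76)
print("t",env.get_time_s())
env.reach([535-69,237,180],DOWN(0)); env.pause(.3); shot("wrist","v_ho2")
from seg import *
i,p,d=load("v_ho2");W=world(i,d)
a=-.015;o=np.array([538,237.5])
l=(W[...,:2]-o)@np.array([[np.cos(a),-np.sin(a)],[np.sin(a),np.cos(a)]])
z=W[...,2]; M=lambda m: float(np.median(z[m]).round(1)) if m.any() else None
print([(x,M((abs(l[...,0]-x)<1)&(abs(l[...,1])<5))) for x in range(-100,120,2)])
print("strips",[(y,M((abs(l[...,1]-y)<1)&(abs(l[...,0])<40))) for y in range(-44,46,2)])
i,p,d=load("v_ho2"); cv2.imwrite("pics/v_ho2c.png",p[:260,40:600,::-1])
E
```

```text
pick hit False gap 59.66792088872379 pad 45.000781416893005 tcp [556.7 239.1  26.2]
place hit True [540.  102.6  11.2] dF [-2.  -0.7  9.8] gap 59.523519600741054
t 14.2917
[(-100, None), (-98, None), (-96, None), (-94, None), (-92, 50.5), (-90, 52.8), (-88, 54.1), (-86, 54.9), (-84, 54.8), (-82, 54.9), (-80, 54.7), (-78, 54.8), (-76, 54.8), (-74, 52.7), (-72, 40.9), (-70, 31.3), (-68, 27.2), (-66, 14.8), (-64, 14.8), (-62, 14.6), (-60, 15.0), (-58, 14.8), (-56, 14.7), (-54, 14.8), (-52, 287.3), (-50, 287.8), (-48, 295.8), (-46, 294.0), (-44, 277.5), (-42, 275.4), (-40, 14.7), (-38, 14.8), (-36, 15.0), (-34, 14.6), (-32, 14.5), (-30, 14.5), (-28, 14.4), (-26, 14.6), (-24, 14.6), (-22, 14.9), (-20, 14.7), (-18, 14.7), (-16, 14.8), (-14, 14.4), (-12, 14.7), (-10, 14.6), (-8, 14.4), (-6, 14.6), (-4, 14.8), (-2, 342.1), (0, 14.7), (2, 14.6), (4, 14.8), (6, 14.4), (8, 14.4), (10, 14.6), (12, 14.8), (14, 14.4), (16, 14.2), (18, 14.8), (20, 14.8), (22, 14.3), (24, 14.2), (26, 14.6), (28, 14.7), (30, 15.0), (32, 14.9), (34, 14.8), (36, 15.0), (38, 15.1), (40, 14.5), (42, 14.7), (44, 14.9), (4
[... 319 characters left out ...]
), (100, None), (102, None), (104, None), (106, None), (108, None), (110, None), (112, None), (114, None), (116, None), (118, None)]
strips [(-44, 275.7), (-42, 276.2), (-40, 271.0), (-38, 1.7), (-36, 13.7), (-34, 18.6), (-32, 19.2), (-30, 17.9), (-28, 14.6), (-26, 14.8), (-24, 18.1), (-22, 18.6), (-20, 18.7), (-18, 18.7), (-16, 18.7), (-14, 18.7), (-12, 18.6), (-10, 18.7), (-8, 15.2), (-6, 14.8), (-4, 14.7), (-2, 342.1), (0, 14.8), (2, 14.7), (4, 14.6), (6, 14.7), (8, 18.2), (10, 18.7), (12, 18.6), (14, 18.7), (16, 18.6), (18, 18.8), (20, 18.6), (22, 18.6), (24, 15.0), (26, 14.7), (28, 15.0), (30, 18.5), (32, 19.2), (34, 18.2), (36, 14.9), (38, 276.1), (40, 275.0), (42, 274.3), (44, 274.7)]
```

View pics/v_ho2c.png

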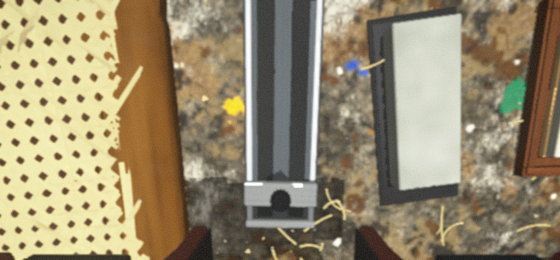

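The holder is now empty, centred near column 280 with the knob at (280,200), and the coarse stone lies on the mat at about (425,105). Next the fine stone goes into the holder and the medium stone into its box.

```bash
python3 - <<'E'
from h import *
pick(551.5,-44.5,18.5,.022,op=70,N=40)
a=-.015; o=np.array([538.3,237.0]); t=o+39.5*np.array([np.cos(a),np.sin(a)])
place(*t,30.5,a,56)
print(env.get_time_s())
env.reach([546-69,-45,180],DOWN(0)); env.pause(.3); shot("wrist","v_bm2")
env.reach([535-69,237,180],DOWN(0)); env.pause(.3); shot("wrist","v_ho3")
print(env.get_time_s())
from seg import *
C=np.arange(640)
i,p,d=load("v_ho3"); W=world(i,d); report("fine",i,blob(W[...,2]>33,(320,60),172),38); print(W[60,320])
i,p,d=load("v_bm2"); W=world(i,d); 
m=(W[...,2]>11)&(W[...,2]<21)&(abs(C-320)<75); report("boxm",i,blob(m,None,215),16)
m=(W[...,2]>2)&(W[...,2]<10)&(abs(C-320)<75); report("pocket",i,blob(m,(320,105),215),6)
E
```

```text
pick hit False gap 35.5729049697294 pad 40.00047326087952 tcp [551.5 -44.5  18.6]
place hit True [577.7 236.4  30.6] dF [0.7 1.  5.8] gap 35.46717590027146
24.0167
26.975
fine [575.1 236.5] -0.014 [107.2  35.6]
[581.40338468 238.26042072  39.60723927]
boxm [556.6 -44.7] 0.032 [163.9  77.1]
pocket [556.8 -45. ] 0.031 [146.6  58.6]
```

```bash
python3 - <<'E'
from h import *
pick(507.4,-198.9,19,-.126,op=76,N=45)
place(556.7,-44.9,19,.031,58)
t=env.get_time_s()
ims=[]
for n,x,y in[("bm3",546,-45),("bc3",497,-196),("mt3",532,101)]:
    env.reach([x-69,y,180],DOWN(0)); env.pause(.3); i,p,d=shot("wrist","v_"+n); ims.append(p[:240,190:450,::-1])
print(t,env.get_time_s()); cv2.imwrite("pics/m3.png",np.hstack(ims))
from seg import *
C=np.arange(640)
i,p,d=load("v_bm3"); W=world(i,d); report("med",i,blob(W[...,2]>25,(320,100),205),30); print(W[60:160:20,320,2],W[100,300:345:8,2])
i,p,d=load("v_bc3"); W=world(i,d)
m=(W[...,2]>11)&(W[...,2]<21)&(abs(C-330)<75); report("boxc",i,blob(m,None,215),16)
m=(W[...,2]>2)&(W[...,2]<10)&(abs(C-330)<75); report("pocket",i,blob(m,(330,105),215),6)
i,p,d=load("v_mt3"); W=world(i,d); report("coarse",i,blob(W[...,2]>27,(320,100),205),33)
E
```

```text
pick hit False gap 47.41143604793073 pad 45.00100314617157 tcp [ 507.5 -199.    19.1]
place hit True [556.7 -44.9  19.1] dF [-0.8  0.1  9.6] gap 47.40694921943594
35.8833 39.25
med [556.5 -44.8] 0.031 [134.4  47.8]
[30.93273613 31.72117271 30.19180824 30.72925277 30.78308217] [30.04076558 31.40570061 29.88930544 29.07795515 31.29351364 30.14023236]
boxc [ 502.4 -194.4] -0.077 [178.8  89.4]
pocket [ 502.5 -194.4] -0.077 [162.  71.]
coarse [541.5 102.8] 0.13 [149.4  59.8]
```

View pics/m3.png

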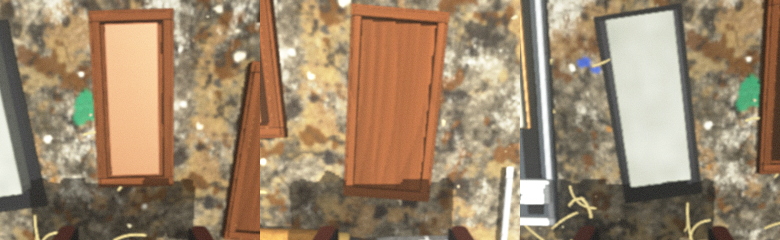

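The medium stone sits centred in box_medium (131,100 in the left crop), box_coarse is empty and the coarse stone is on the mat. Next I'll place the coarse stone and then slide the jaw.

```bash
python3 - <<'E'
from h import *
pick(541.5,102.8,17,.13,op=88,N=50)
place(502.5,-194.4,20,-.077,72)
print(env.get_time_s())
a=-.015; o=np.array([538.3,237.0]); u=np.array([np.cos(a),np.sin(a)]); k=o-82*u
env.gripper_to(50)
env.reach([*k,120],DOWN(a)); print("hit",env.move_straight([*k,39],v=80,contact_N=10))
env.gripper_to(0,strength=30); print("gap",env.get_finger_gap())
print("push",env.move_straight([*(k+59*u),39],v=30,contact_N=15),env.get_force().round(1))
print("jaw",(env.get_eef_pos()[:2]-k)@u)
env.gripper_to(50); env.pause(.2)
e=env.get_eef_pos(); env.move_straight([e[0],e[1],130],v=100)
ims=[]
for n,x,y in[("ho4",540,237),("bc4",497,-196)]:
    env.reach([x-69,y,200],DOWN(0)); env.pause(.3); i,p,d=shot("wrist","v_"+n); ims.append(p[:260,160:480,::-1])
print(env.get_time_s()); cv2.imwrite("pics/m4.png",np.hstack(ims))
from seg import *
i,p,d=load("v_bc4"); W=world(i,d); report("coarse",i,blob(W[...,2]>30,(325,100),215),36); print(W[60:160:20,325,2],W[100,300:345:8,2])
i,p,d=load("v_ho4"); W=world(i,d)
l=(W[...,:2]-o)@np.array([[np.cos(a),-np.sin(a)],[np.sin(a),np.cos(a)]]); z=W[...,2]
M=lambda m: float(np.median(z[m]).round(1)) if m.any() else None
for y0 in(-12,12): print([(x,M((abs(l[...,0]-x)<1)&(abs(l[...,1]-y0)<4))) for x in list(range(-50,-4,2))+list(range(80,104,2))])
print([(y,M((abs(l[...,1]-y)<1)&(abs(l[...,0]-40)<20))) for y in range(-26,28,2)])
E
```

```text
pick hit False gap 59.62410288724746 pad 50.00093936920166 tcp [541.5 102.8  17.1]
place hit True [ 502.4 -194.4   20.1] dF [-0.9  0.9  9.7] gap 59.43890690301039
47.6333
hit False
gap 16.94387494889336
push True [-0.4  1.1  5.8]
jaw 52.11216971284308
57.8667
coarse [ 502.4 -194.2] -0.077 [149.4  59.7]
[37.51985765 36.36782153 36.49414926 36.10484272 37.11682137] [37.14784984 36.60944435 36.71418392 37.88172768 37.5411926  36.23342404]
[(-50, 18.9), (-48, 306.4), (-46, 307.1), (-44, 314.9), (-42, 315.2), (-40, 296.9), (-38, 294.9), (-36, 31.9), (-34, 31.8), (-32, 32.0), (-30, 31.4), (-28, 31.7), (-26, 31.8), (-24, 31.7), (-22, 31.4), (-20, 31.7), (-18, 31.4), (-16, 28.6), (-14, 38.0), (-12, 39.0), (-10, 38.6), (-8, 39.0), (-6, 38.4), (80, 38.7), (82, 39.1), (84, 38.7), (86, 38.9), (88, 38.7), (90, 38.6), (92, 38.7), (94, 38.9), (96, 38.5), (98, 38.2), (100, 30.8), (102, 30.7)]
[(-50, 18.5), (-48, 306.6), (-46, 307.2), (-44, 315.0), (-42, 314.1), (-40, 296.7), (-38, 294.5), (-36, 31.6), (-34, 32.2), (-32, 31.8), (-30, 32.0), (-28, 32.3), (-26, 32.1), (-24, 31.5), (-22, 31.6), (-20, 32.1), (-18, 31.6), (-16, 30.6), (-14, 37.3), (-12, 38.6), (-10, 38.6), (-8, 38.6), (-6, 38.9), (80, 38.8), (82, 38.5), (84, 38.7), (86, 38.5), (88, 38.8), (90, 38.7), (92, 39.0), (94, 38.8), (96, 38.9), (98, 38.3), (100, 29.9), (102, 30.1)]
[(-26, 14.7), (-24, 17.0), (-22, 18.5), (-20, 18.8), (-18, 37.8), (-16, 38.4), (-14, 38.7), (-12, 38.9), (-10, 38.9), (-8, 38.9), (-6, 38.7), (-4, 38.8), (-2, 38.7), (0, 38.7), (2, 38.7), (4, 38.9), (6, 38.6), (8, 38.6), (10, 38.6), (12, 38.7), (14, 38.7), (16, 38.5), (18, 37.4), (20, 18.7), (22, 18.7), (24, 16.4), (26, 14.7)]
```

View pics/m4.png

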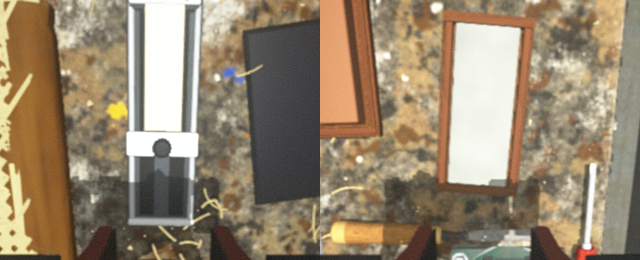

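The fine stone fills the holder from the jaw (160,140) to the stop with no gap. The coarse stone lies level in box_coarse (485,105) and the chisels have not been touched.

```bash
python3 -c "
from bench import env
print(env.sign_off(),env.get_time_s())"
```

```text
the job is handed in; nothing more can be done
the job is handed in; nothing more can be done
```

The job is handed in after about 58 s: by my last camera checks the coarse and medium stones lie flat in their own boxes, the fine stone is held snugly in the holder by the jaw, and I did not touch the chisels; no verdict came back.

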